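# Close the grease pot and swing its keeper bar home

### The arm

A 6-joint arm with a two-finger parallel gripper is mounted at the origin on a cart in front of the work surface, level with it; the furniture and walls round the work are solid. World frame = base frame: x ahead of the robot, y to its left, z up, the work surface at z = 0. Lengths are in mm, angles in rad, forces in N, time in s.
With the tool pointing down it reaches from about 350 to 875 mm from the base axis. Payload 4.2 kg.
Tool frame: the origin (TCP) lies midway between the tips of the shut fingers; the grasp point (between the pads) lies 19 mm behind it; z points along the fingers, y is the line along which they close (so a half turn about z gives the same grasp; the last joint's range is limited). The gripper opens to 85 mm and grips with 20 to 120 N. Pads are 22 mm wide; open, the fingers measure 114 mm over their backs; the gripper's body (76 mm by 85 mm) begins 54 mm behind the grasp point. The pads swing forward as they close: fully open they stand 13 mm farther back than shut.
Start: joints at [-0.909, 0.385, 0.008, 0, -1.194, -0.259], TCP at [245.01, -574.951, 202.812] pointing down, gripper open.
Joint ranges: [-3.14, 3.14], [-1.21, 2.06], [-1.07, 1.41], [-3.16, 2.05], [-2.99, -0.16], [-3.1, 3.1]. Speed limits (rad/s): [2.79, 2.79, 3.14, 3.14, 3.14, 3.14].

### API

Orientations are given as a unit quaternion [x, y, z, w].
In Python, from bench import arm gives the robot as it stands.
- The arm moves only by the tool send_rows, never from a script. Its argument "targets" is a list of rows, each an object of numbers: "gripper": the gripper command: -1 is fully open, 1 is shut, values between are in proportion; "x", "y", "z": the shift along the tool's x, y, z in cm; "ax", "ay", "az": the turn, a rotation vector about the tool's x, y, z in degrees. A call has 1 to 5 rows; each row shifts and turns the commanded pose from where the row before left it, along the tool's axes as they then stand; what a row does not reach is not made up. A row lasts 1/12 s, in which the tool goes at most 41.7 mm and 7.16 degrees, less where a joint would pass 70% of its speed; a pose out of reach is approached as far as the arm can. A call is refused whole if a number of a shift passes 4.17 or a number of a turn 7.16, either way. A call with a gripper value outside its range is refused whole. The fingers move at their own pace and stop on an object; the grip force is fixed at half the most. Time passes only in rows, so rows that do not move let the fingers close. It gives the time, the measured TCP pose, the force, the opening and the grip force at its end, in the units of the state.
- arm.read_state(): the state, without advancing time (a new reading comes with each control period).
- arm.get_image(name): name is "scene" or "side" or "wrist"; returns (picture, depth): 400x640x3 uint8, red, green, blue; 400x640 float32, mm along the optical axis (not along the pixel's ray), 0 where there is no reading.
- arm.camera_model(name): a dict with "fx", "fy", "cx", "cy" (pixels), "cam_to_world" (4x4, takes a point from camera to world coordinates). Camera axes: x right, y down, z forward; pixel columns grow to the right and rows downward; lengths in mm; the calibration is good to about 2 mm. A picture is of the moment at which its call begins: read the wrist's pose just before it. camera_model takes no time and is no camera call; for the wrist camera it gives the pose at the moment of the call.
- arm.job_done(): hands the job in; it is judged then, once.
Trained networks look in the newest picture that a camera, given by its name, has taken for a name from the list of things; names that differ only in an ending like _2 or _b are one class to them, and where a whole thing is asked for, a point or a joint stands for the part that bears it (a point fixed in the world has none). Each returns a list of dicts, best first, with "score" (0 to 1); they miss things now and then, are a little off and sometimes report something else, mostly with a low value. They report only what shows in the picture. A call takes as long as a camera call. They do not tell look-alikes from the thing itself.
- arm.boxes_of(camera, thing): "rect" ([left, top, width, height] in pixels, round what is visible of it).
The state is a dict: "clock": time; "joints": joint angles; "joint_vel": joint speeds; "joint_efforts": joint torques, N m; "position": TCP position; "ee_rot": TCP orientation; "contact_force": force on the tool from outside, world axes, zero at the start; "wrist_torque": the same for the moment, N m; "gripper_width": finger opening in mm; "grasp_force": force on a finger pad.
Only numpy, scipy, OpenCV 4.12 (cv2) and the standard library are available. Lean on these libraries where they do the work, as an engineer would, in place of code of your own. Each camera call takes 0.05 s, during which the arm holds its last target. There are 200 camera calls.

### The job

Close the grease pot. Take the tall grease cartridge out of the keeper bar's way and stand it upright in the middle of the drip tray, and turn the lid on the rim until its ears drop into the notches and it sits down flush; leave the bar open until both are done. Then push the free end of the bar round over the lid until the bar lies against its stop post, and leave the other loose things (capacitor, rotor, terminal block, solder spool) undisturbed.

Things in the scene. Friction and masses are not known exactly. Their poses are not given: they have to be found in the camera images.
- grease_pot: Fixed round aluminium pot, 93 mm diameter, rim 70 mm above the bench. Origin: on its axis at bench level. +x points to the pivot post, -x to the stop post, +y to the side where the bar swings open. The rim has three notches, 16 mm wide, 9 mm deep, in the directions 0, +120 and -120 degrees from +x, a small block outside under each. The grey base is a 10 mm thick strip along x, +-117 mm by +-34 mm.
- pivot_pin (a point): Fixed vertical pivot of the keeper bar, 80 mm from the pot's axis along the pot's +x, at mid-thickness of the bar (112 mm above the bench). Its post and pin head rise to 128 mm.
- stop_post (a point): Top of the round stop post, 18 mm diameter, 122 mm high, at x -88, y -21 mm in the pot's frame. The closed bar lies against its +y side.
- keeper_bar (a joint): Angle of the steel keeper bar (rad). 0: it runs from the pivot along the pot's -x over the pot's middle and lies against the stop post, a hard end; grows as it swings open towards the pot's +y, up to 1.75. Friction about 0.2 N m; it stays where it is left. It clears a seated lid's handle by 4 mm, but hits the handle of a lid that is not down.
- bar_end (a point): Point near the bar's free end, on its middle line at mid-thickness, 195 mm from the pivot. The bar is flat, 24 mm wide, 16 mm thick (104 to 120 mm above the bench); its rounded end is 207 mm from the pivot.
- lid: Loose round lid, 300 g: plate 95 mm diameter, 6 mm thick, origin on its axis at the plate's underside, z up. A spigot keeps it centred in the pot. Three ears 10 mm wide, 8 mm deep under the plate, reach 58 mm from the axis in the directions 0, +120 and -120 degrees from its x. At first the ears lie on the rim (origin 78 mm up); over the notches, in any of 3 positions, it drops by its own weight to 70 mm.
- lid_handle (a point): Centre of the lid's straight black handle: 56 mm along the lid's x, 14 mm across, 24 mm high (12 mm above and below this point), standing on the lid's flat top. It is 96 mm above the bench at the start, 88 mm when the lid is down. If an ear catches on an edge, a light press (5 N) on the handle seats it.
- cartridge_mid (a point): Centre of the loose upright grease cartridge, tube of 55 mm diameter, 189 mm tall, about 0.4 kg, half-way up (94.5 mm above its foot); z is its axis. It starts on the bench under the path of the bar.
- drip_tray_in (a point): Middle of the floor of the fixed square steel drip tray, 130 x 130 mm outside, walls 3 mm thick and 12 mm high; the floor is 3 mm above the bench.
- capacitor: Loose upright aluminium capacitor, 46 mm diameter, 93 mm tall, origin at the middle of its underside. It too stands under the bar's path, but the bar passes above it: leave it.
- rotor: Loose small rotor standing on end, 48 mm diameter, 90 mm tall, origin at its underside; a bystander.
- terminal: Loose cream four-way terminal block, 45 x 57 mm, 18 mm high, origin at its underside; a bystander.
- spool: Loose solder spool standing flat, 56 mm diameter, 33 mm high, origin at its underside; a bystander.
There are look-alikes about, which are no part of the job. What is meant by the part that bears cartridge_mid is not orange, and is the larger of those in its own colour.

How it is judged (in metres and radians):
On the way:
1. the cartridge stands upright in the drip tray and the lid is down in its notches, with the bar still open (more than 0.9 rad) (horizontal distance between cartridge_mid and drip_tray_in below 0.035 m and z of cartridge_mid in the frame of drip_tray_in below 0.098 m and angle between cartridge_mid's own z axis and vertical below 0.06 rad and z of lid_handle in the frame of grease_pot below 0.0905 m and horizontal distance between lid_handle and grease_pot below 0.004 m and angle between lid_handle's own z axis and vertical below 0.03 rad and value of joint keeper_bar above 0.9 rad), for 0.2 s.
At the end, for the whole second after the job is handed in: Bar at rest against its stop (within 0.03 rad, 6 mm at its end); lid down (handle centre under 90.5 mm above the bench, within 4 mm of the pot's axis, level within 0.03 rad); cartridge standing on the tray floor, upright within 0.06 rad, within 35 mm of the tray's middle (horizontal distance between cartridge_mid and drip_tray_in below 0.035 m and z of cartridge_mid in the frame of drip_tray_in below 0.098 m and angle between cartridge_mid's own z axis and vertical below 0.06 rad and z of lid_handle in the frame of grease_pot below 0.0905 m and horizontal distance between lid_handle and grease_pot below 0.004 m and angle between lid_handle's own z axis and vertical below 0.03 rad and value of joint keeper_bar below 0.03 rad and velocity of joint keeper_bar below 0.05 rad/s); the robot touches nothing.
It fails at once if the capacitor is disturbed (moved more than 15 mm) (distance of capacitor from where it was at the start of the episode above 0.015 m).
It fails at once if the rotor is disturbed (moved more than 15 mm) (distance of rotor from where it was at the start of the episode above 0.015 m).
It fails at once if the terminal is disturbed (moved more than 15 mm) (distance of terminal from where it was at the start of the episode above 0.015 m).
It fails at once if the spool is disturbed (moved more than 15 mm) (distance of spool from where it was at the start of the episode above 0.015 m).
It fails at once if the cartridge is tipped over (more than 0.6 rad) (angle between cartridge_mid's own z axis and vertical above 0.6 rad).
It also fails if it takes over 64 s, if anything falls off the work surface, if the arm or the gripper's body presses on something with over 40 N, if the wrist force passes 120 N, or if a joint passes its speed limit or range.

## Working session

There is one attempt and no reset: what is moved stays moved. The work goes in short steps, Python scripts to look and compute and a tool call to move; the robot and the scene stay as the last step left them, time stands still between calls to the robot, and variables do not carry over. Pictures are saved under pics/ and viewed, at most 10 in all, crops included, and the job is handed in when it is done.

Besides the shell and the picture viewer there is one more tool, called as a command line: name --argument value ..., lists and objects as JSON in quotes. send_rows: Moves the arm, as the interface text tells. Its arguments: {"type":"object","properties":{"targets":{"type":"array"}},"required":["targets"]}

```bash
mkdir -p pics; ls; cat > h.py <<'E'
import numpy as np, cv2
from bench import arm
from scipy.spatial.transform import Rotation as R
def grab(n):
    m=arm.camera_model(n); im,d=arm.get_image(n); return im,d,m
def cloud(d,m):
    v,u=np.mgrid[0:d.shape[0],0:d.shape[1]]
    P=np.stack([(u-m['cx'])/m['fx']*d,(v-m['cy'])/m['fy']*d,d],-1)
    T=np.array(m['cam_to_world']); return P@T[:3,:3].T+T[:3,3]
E
python3 - <<'E'
from h import *
for n in ['scene','side']:
    im,d,m=grab(n); cv2.imwrite(f'pics/{n}1.png',im[...,::-1]); np.savez(f'{n}1.npz',im=im,d=d,T=m['cam_to_world'])
    P=cloud(d,m); print(n,np.round(np.array(m['cam_to_world'])[:3,3]))
    for t in ['grease_pot','lid','lid_handle','keeper_bar','cartridge_mid','drip_tray_in','capacitor','rotor','terminal','spool']:
        try:
            for b in arm.boxes_of(n,t)[:3]:
                l,tp,w,h=b['rect'];u,v=int(l+w/2),int(tp+h/2)
                print(t,round(b['score'],2),np.round(b['rect']).astype(int),P[v,u].round())
        except Exception as e: print(t,e)
print(arm.read_state())
E
```

```text
pics
scene [-201. -651. 1043.]
grease_pot 0.56 [308 166  69  92] [506. -56.  84.]
lid 0.63 [341 196  37  31] [ 521. -105.  110.]
lid_handle 0.86 [338 198  35  24] [519. -91. 109.]
keeper_bar 0.75 [306 162  68  33] [574.  22. 117.]
cartridge_mid 0.93 [306 186  20  61] [408. -48. 130.]
cartridge_mid 0.63 [271 204  17  45] [331.  16. 100.]
cartridge_mid 0.44 [302 152  12  27] [545. 124. 123.]
drip_tray_in 0.58 [236 162  45  35] [471. 284.   4.]
rotor 0.77 [382 222  17  29] [ 552. -198.   56.]
terminal 0.73 [319 266  23  12] [ 364. -147.   17.]
terminal 0.47 [406 277  20  24] [ 478. -348.   33.]
spool 0.96 [404 275  22  25] [ 477. -342.   33.]
side [-107.  808.  676.]
grease_pot 0.88 [270 166  81  46] [549. -40.  72.]
lid 0.92 [303 172  32  23] [534. -65.  84.]
lid_handle 0.57 [306 178  25  18] [526. -49.  86.]
keeper_bar 0.73 [271 167  33  37] [571.  50. 122.]
cartridge_mid 0.86 [241 195  16  46] [594. 202.  78.]
cartridge_mid 0.72 [350 197  12  47] [328.  51.  84.]
cartridge_mid 0.68 [331 162  19  63] [412.  -8. 116.]
drip_tray_in 0.81 [232 253  68  43] [455. 294.   4.]
capacitor 0.77 
[... 274 characters left out ...]
1,  3.84668616e-01,  7.89809655e-03,  1.00684930e-05,
       -1.19403119e+00, -2.58587056e-01]), 'joint_vel': array([-2.58952678e-03, -1.95941402e-03,  1.32912985e-03,  8.80022830e-04,
       -3.41597162e-04,  3.62719416e-05]), 'joint_efforts': array([ 2.40003055e-04, -3.92101121e+01,  1.88620752e+01,  4.19079289e+00,
       -3.36928633e-04, -7.53406766e-06]), 'position': array([ 245.0063077 , -574.94146086,  202.83178815]), 'ee_rot': array([-2.00052472e-01,  9.79785185e-01,  3.34866473e-07, -5.39007715e-06]), 'contact_force': array([ 0.196493  ,  0.66606093, -0.35544627]), 'wrist_torque': array([ 0.02436962,  0.01994655, -0.01927421]), 'grasp_force': 0.0, 'gripper_width': 85.34442403915318}
```

```bash
python3 - <<'E'
import cv2,numpy as np
a=cv2.imread('pics/scene1.png')[110:310,220:440]; b=cv2.imread('pics/side1.png')[130:310,220:390]
a=cv2.resize(a,None,fx=2.7,fy=2.7,interpolation=cv2.INTER_CUBIC); cv2.imwrite('pics/a.png',a)
b=cv2.resize(b,None,fx=3.3,fy=3.3,interpolation=cv2.INTER_CUBIC); cv2.imwrite('pics/b.png',b)
E
```

```text
(no output)
```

View pics/a.png

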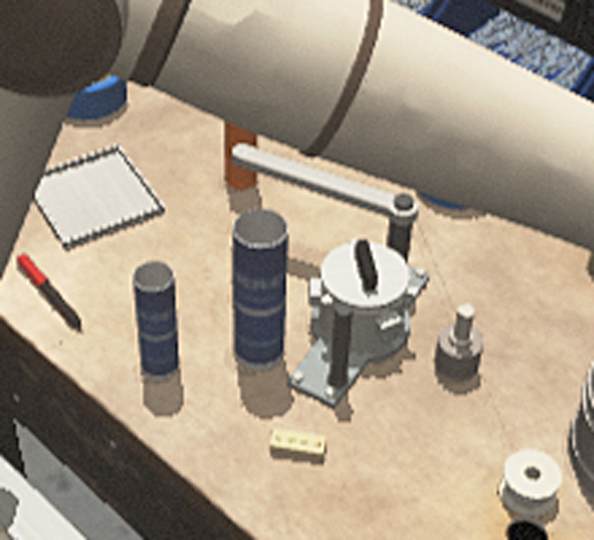

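View pics/b.png

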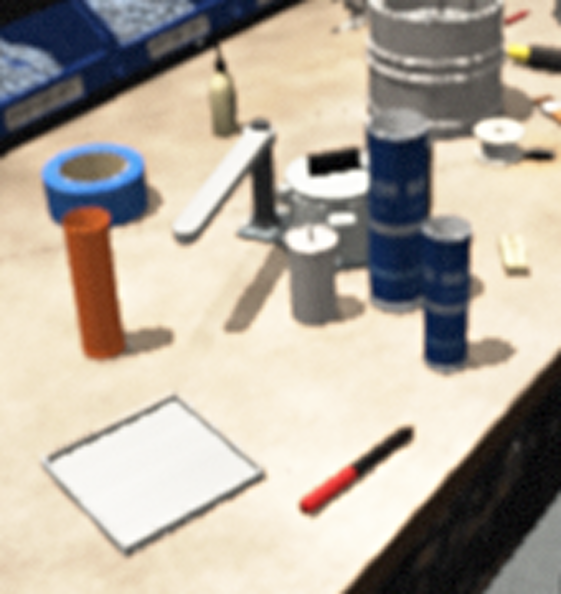

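The pictures show the tall blue cartridge at about (330,190) in the scene view with the small blue look-alike to its left. The capacitor stands behind it and the bar is open towards the orange tube. The tray is at the left. Next I fit positions from the depth.

```bash
cat > fit.py <<'E'
from h import *
from scipy.optimize import least_squares
def circ(p,r=None):
    f=(lambda q:np.hypot(*(p-q[:2]).T)-(r or q[2])); s=least_squares(f,[*p.mean(0),r or 40],loss='soft_l1',f_scale=2).x; return s.round(1)
def load():
    o=[]
    for n in ['scene','side']:
        z=np.load(f'{n}1.npz'); P=cloud(z['d'],{**arm.camera_model(n),'cam_to_world':z['T']})
        ok=z['d']>0; o.append((P[ok],z['im'][ok].astype(int)))
    return o
def near(P,c,r,z0,z1): return (np.hypot(P[:,0]-c[0],P[:,1]-c[1])<r)&(P[:,2]>z0)&(P[:,2]<z1)
E
python3 - <<'E'
from fit import *
for n,(P,C) in zip(['scene','side'],load()):
    print(n)
    for nm,c,rr,r,z0,z1 in [('cart',(425,-30),45,27.5,30,175),('small',(340,30),40,None,20,120),('cap',(475,45),36,23,20,80),('orange',(600,195),50,None,20,110),('rotor',(560,-195),40,None,10,50),('spool',(480,-335),45,28,5,28)]:
        k=near(P,c,rr,z0,z1); 
        if k.sum()>8: print(nm,k.sum(),circ(P[k,:2],r),'top',P[near(P,c,rr,20,300),2].max().round())
    k=near(P,(540,-80),75,79,89)&(C.min(1)>120); print('lidplate',k.sum(),circ(P[k,:2],47.5),circ(P[k,:2]),np.median(P[k,2]))
    k=near(P,(530,-85),45,98,114)&(C.max(1)<90); q=P[k,:2]; w,V=np.linalg.eigh(np.cov(q.T)); print('handle',k.sum(),q.mean(0).round(1),V[:,1],np.sqrt(w), P[k,2].max())
    k=near(P,(575,30),170,114,124)&(C.min(1)>120)&(P[:,1]>-130); q=P[k,:2]; w,V=np.linalg.eigh(np.cov(q.T)); t=(q-q.mean(0))@V[:,1];print('bar',k.sum(),q.mean(0).round(1),V[:,1],t.min(),t.max(),P[k,2].mean())
    k=near(P,(460,290),120,1.5,40)&(C.min(1)>150)&(C.max(1)-C.min(1)<25); print('tray',k.sum(),cv2.minAreaRect(P[k,:2].astype(np.float32)),np.median(P[k,:2],0))
    # dark posts tops
    k=near(P,(550,-90),180,116,140)&(C.max(1)<110)
    q=P[k]
    import scipy.cluster.vq as vq
    print('dark high',k.sum()); print(q[np.argsort(q[:,0])][::max(1,len(q)//25)].round())
E
```

```text
scene
cart 844 [426.8 -28.2  27.5] top 193.0
small 386 [336.8  31.1  20.1] top 144.0
orange 138 [605.8 184.4  18. ] top 106.0
rotor 257 [ 561.  -192.    20.8] top 94.0
spool 81 [ 488.9 -333.2   28. ] top 39.0
lidplate 530 [538.1 -77.7  47.5] [532.8 -81.6  36.3] 84.27759453157154
handle 77 [527.7 -84.1] [0.59700963 0.80223407] [ 3.85803424 16.14830834] 113.96651381133881
bar 407 [578.4  30.5] [-0.30881855  0.95112097] -113.20021434346175 107.22218331064437 119.82014392094935
tray 788 ((454.30633544921875, 283.652587890625), (135.5282745361328, 131.09999084472656), 75.52997589111328) [455.28813658 284.16978752]
dark high 168
[[ 398.  -27.  133.]
 [ 399.  -30.  127.]
 [ 400.  -33.  129.]
 [ 401.  -33.  136.]
 [ 401.  -36.  126.]
 [ 402.  -39.  121.]
 [ 402.  -19.  125.]
 [ 403.  -34.  127.]
 [ 405.  -44.  126.]
 [ 406.  -42.  127.]
 [ 408.  -48.  130.]
 [ 410.  -50.  118.]
 [ 412.  -52.  119.]
 [ 414.  -53.  138.]
 [ 417.  -47.  127.]
 [ 419.  -56.  128.]
 [ 423.  -56.  129.]
 [ 428.  -55.  125.]
 [ 430.  -57.  116.]
 [ 437.  -54.  125.]
 [ 444. -118.  122.]
 [ 448. -125.  119.]
 [ 455.
[... 616 characters left out ...]
5390625, 272.40032958984375), (174.12979125976562, 166.52792358398438), 75.02742004394531) [451.44265462 283.68116038]
dark high 132
[[ 400.  -29.  134.]
 [ 401.  -19.  131.]
 [ 402.  -25.  121.]
 [ 402.  -20.  127.]
 [ 403.  -22.  119.]
 [ 404.  -17.  131.]
 [ 404.  -13.  126.]
 [ 406.  -10.  120.]
 [ 408.  -13.  125.]
 [ 409.   -9.  133.]
 [ 411.  -12.  138.]
 [ 412.   -8.  126.]
 [ 414.   -5.  137.]
 [ 415.   -2.  135.]
 [ 418.   -6.  139.]
 [ 420.   -4.  129.]
 [ 422.   -2.  123.]
 [ 424.    1.  124.]
 [ 425.   -2.  138.]
 [ 428.   -1.  131.]
 [ 432.   -0.  134.]
 [ 434.   -4.  139.]
 [ 436.   -1.  132.]
 [ 440.   -2.  117.]
 [ 446. -115.  116.]
 [ 605.  -58.  127.]
 [ 612.  -57.  129.]]
```

```bash
cat >> h.py <<'E'
def st(): 
    s=arm.read_state(); return np.array(s['position']),R.from_quat(s['ee_rot']),s
def go(x,y,z,yaw=None):
    "tool-frame shift (cm) to a world TCP target; az to bring tool y to heading yaw (mod 180)"
    p,r,s=st(); d=r.inv().apply(np.array([x,y,z])-p)/10; M=r.as_matrix()
    h=np.degrees(np.arctan2(M[1,1],M[0,1])); print('TCP',p.round(1),'yhead',h.round(2),'tilt',np.degrees(np.arccos(-M[2,2])).round(2),'F',s['contact_force'].round(1),'w',round(s['gripper_width'],1),'t',round(s['clock'],2))
    print('shift cm',d.round(2), 'dist',np.linalg.norm(d).round(2), '' if yaw is None else ('az',round(-((yaw-h+90)%180-90),2)))
E
python3 - <<'E'
from fit import *
for P,C in load():
    k=(P[:,2]>150)&(P[:,0]>150)&(P[:,0]<700)&(P[:,1]<300)&(P[:,2]<600); q=(P[k]/50).round()*50; u,c=np.unique(q,axis=0,return_counts=True); print(u[c>15].tolist())
go(428,-28,235)
E
```

```text
[[150.0, -100.0, 500.0], [150.0, -50.0, 350.0], [150.0, -50.0, 400.0], [150.0, -50.0, 450.0], [150.0, -50.0, 500.0], [200.0, -600.0, 350.0], [200.0, -600.0, 400.0], [200.0, -600.0, 450.0], [200.0, -600.0, 500.0], [200.0, -600.0, 550.0], [200.0, -600.0, 600.0], [200.0, -550.0, 250.0], [200.0, -550.0, 300.0], [200.0, -550.0, 350.0], [200.0, -550.0, 400.0], [200.0, -550.0, 450.0], [200.0, -550.0, 500.0], [200.0, -550.0, 550.0], [200.0, -550.0, 600.0], [200.0, -500.0, 300.0], [200.0, -500.0, 350.0], [200.0, -350.0, 600.0], [200.0, -300.0, 600.0], [200.0, -100.0, 500.0], [200.0, -50.0, 450.0], [200.0, -50.0, 500.0], [250.0, -650.0, 250.0], [250.0, -650.0, 300.0], [250.0, -650.0, 350.0], [250.0, -600.0, 250.0], [250.0, -600.0, 300.0], [250.0, -600.0, 350.0], [250.0, -600.0, 400.0], [250.0, -600.0, 450.0], [250.0, -600.0, 500.0], [250.0, -600.0, 550.0], [250.0, -600.0, 600.0], [250.0, -550.0, 300.0], [250.0, -550.0, 350.0], [250.0, -550.0, 400.0], [250.0, -550.0, 500.0], [250.0, -550.0, 550.0], [250.0, -550.0, 600.0], [250.0, -500.0, 350.0], [250.0, -500.0, 500.0], [250.0, -500.0, 550.0], [
[... 4859 characters left out ...]
.0, 250.0], [550.0, -2650.0, 300.0], [550.0, -2650.0, 350.0], [550.0, -2650.0, 400.0], [550.0, -2650.0, 450.0], [550.0, -2600.0, 350.0], [550.0, -2250.0, 200.0], [550.0, -2250.0, 450.0], [550.0, -850.0, 200.0], [550.0, -700.0, 150.0], [550.0, -700.0, 200.0], [550.0, -350.0, 150.0], [600.0, -2650.0, 250.0], [600.0, -2650.0, 300.0], [600.0, -2650.0, 350.0], [600.0, -2600.0, 350.0], [600.0, -850.0, 200.0], [600.0, -800.0, 200.0], [600.0, -750.0, 200.0], [600.0, -700.0, 150.0], [600.0, -700.0, 200.0], [650.0, -2650.0, 250.0], [650.0, -2650.0, 300.0], [650.0, -350.0, 150.0]]
TCP [ 245.  -574.9  202.8] yhead 113.08 tilt 0.0 F [ 0.2  0.7 -0.4] w 85.3 t 1.1
shift cm [-38.28  43.14  -3.22] dist 57.76
```

send_rows --targets '[{"x":-2.55,"y":2.88,"z":-0.8,"gripper":-1},{"x":-2.55,"y":2.88,"z":-0.8,"gripper":-1},{"x":-2.55,"y":2.88,"z":-0.8,"gripper":-1},{"x":-2.55,"y":2.88,"z":-0.8,"gripper":-1},{"x":-2.55,"y":2.88,"z":0,"gripper":-1}]'

```text
$.targets[0]: bad value
```

send_rows --targets '[{"x":-2.55,"y":2.88,"gripper":-1},{"x":-2.55,"y":2.88,"gripper":-1},{"x":-2.55,"y":2.88,"gripper":-1},{"x":-2.55,"y":2.88,"gripper":-1},{"x":-2.55,"y":2.88,"gripper":-1}]'

```text
$.targets[0]: bad value
```

send_rows --targets '[{"x":-2.55,"y":2.88,"gripper":-1},{"x":-2.55,"y":2.88,"gripper":-1},{"gripper":-1},{"gripper":-1},{"gripper":-1}]'

```text
$.targets[0]: bad value
```

```bash
python3 - <<'E'
from fit import *
go(428,-28,150)
im,d,m=grab('wrist'); P=cloud(d,m); ok=d>0; P=P[ok];C=im[ok].astype(int)
cv2.imwrite('pics/w1.png',im[...,::-1])
k=near(P,(428,-28),45,183,197); print('cart',k.sum(), circ(P[k,:2],27.5), circ(P[k,:2]))
k=near(P,(532,-80),60,99,114)&(C.max(1)<90)
if k.sum()>20:
    q=P[k,:2].astype(np.float32); print('handle',k.sum(),cv2.minAreaRect(q),P[k,2].max())
k=near(P,(532,-80),65,78,90)&(C.min(1)>110); print('lid',k.sum(),circ(P[k,:2],47.5) if k.sum()>50 else '')
E
```

```text
TCP [ 245.  -574.9  202.8] yhead 113.08 tilt 0.0 F [ 0.2  0.7 -0.4] w 85.3 t 1.1
shift cm [-38.28  43.14   5.28] dist 57.92 fit.py:4: RuntimeWarning: Mean of empty slice.
  f=(lambda q:np.hypot(*(p-q[:2]).T)-(r or q[2])); s=least_squares(f,[*p.mean(0),r or 40],loss='soft_l1',f_scale=2).x; return s.round(1)
  ret = um.true_divide(
Traceback (most recent call last):
  File "fit.py", line 4, in circ
    f=(lambda q:np.hypot(*(p-q[:2]).T)-(r or q[2])); s=least_squares(f,[*p.mean(0),r or 40],loss='soft_l1',f_scale=2).x; return s.round(1)
                                                       ~~~~~~~~~~~~~^^^^^^^^^^^^^^^^^^^^^^^^^^^^^^^^^^^^^^^^^^^^^^^^^
ValueError: Initial guess is outside of provided bounds
```

View pics/w1.png

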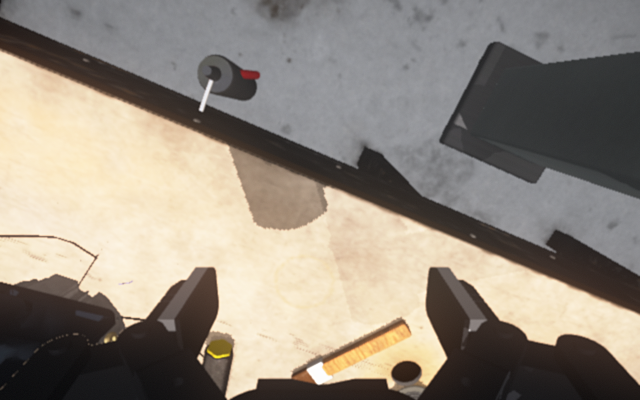

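The wrist picture only shows the bench edge and both fingers at the bottom, because the moves were refused. Rows probably need every key, so I'll test that.

send_rows --targets '[{"x":-2.55,"y":2.88,"z":-0.8,"ax":0,"ay":0,"az":0,"gripper":-1},{"x":-2.55,"y":2.88,"z":-0.8,"ax":0,"ay":0,"az":0,"gripper":-1},{"x":-2.55,"y":2.88,"z":-0.8,"ax":0,"ay":0,"az":0,"gripper":-1},{"x":-2.55,"y":2.88,"z":-0.8,"ax":0,"ay":0,"az":0,"gripper":-1},{"x":-2.55,"y":2.88,"z":0,"ax":0,"ay":0,"az":0,"gripper":-1}]'

```text
clock: 1.57
position: [306.7, -391.7, 236.6]
ee_rot: [-0.2, 0.98, -0.002, 0.001]
contact_force: [1.1, 0.5, 1.0]
gripper_width: 85.5
grasp_force: 0.0
```

send_rows --targets '[{"x":-2.55,"y":2.88,"z":0,"ax":0,"ay":0,"az":0,"gripper":-1},{"x":-2.55,"y":2.88,"z":0,"ax":0,"ay":0,"az":0,"gripper":-1},{"x":-2.55,"y":2.88,"z":0,"ax":0,"ay":0,"az":0,"gripper":-1},{"x":-2.55,"y":2.88,"z":0,"ax":0,"ay":0,"az":0,"gripper":-1},{"x":-2.55,"y":2.88,"z":0,"ax":0,"ay":0,"az":0,"gripper":-1}]'

```text
clock: 1.98
position: [366.8, -208.3, 235.2]
ee_rot: [-0.2, 0.98, -0.0, 0.001]
contact_force: [0.7, -0.0, 0.3]
gripper_width: 85.3
grasp_force: 0.0
```

send_rows --targets '[{"x":-2.55,"y":2.88,"z":0,"ax":0,"ay":0,"az":0,"gripper":-1},{"x":-2.55,"y":2.88,"z":0,"ax":0,"ay":0,"az":0,"gripper":-1},{"x":0,"y":0,"z":0,"ax":0,"ay":0,"az":0,"gripper":-1},{"x":0,"y":0,"z":0,"ax":0,"ay":0,"az":0,"gripper":-1}]'

```text
clock: 2.32
position: [391.6, -135.3, 235.1]
ee_rot: [-0.202, 0.979, -0.0, 0.0]
contact_force: [0.6, -0.2, 0.1]
gripper_width: 85.5
grasp_force: 0.0
```

```bash
cat > w.py <<'E'
from fit import *
import sys
def look(name):
    go(428,-28,150)
    im,d,m=grab('wrist'); P=cloud(d,m); ok=d>0; P=P[ok];C=im[ok].astype(int)
    cv2.imwrite(f'pics/{name}.png',im[...,::-1])
    k=near(P,(428,-28),45,183,197); print('cart',k.sum(), (circ(P[k,:2],27.5), circ(P[k,:2])) if k.sum()>20 else '')
    k=near(P,(532,-80),60,99,114)&(C.max(1)<90)
    if k.sum()>20:
        q=P[k,:2].astype(np.float32); print('handle',k.sum(),cv2.minAreaRect(q),P[k,2].max())
    k=near(P,(532,-80),65,78,90)&(C.min(1)>110); print('lid',k.sum(),circ(P[k,:2],47.5) if k.sum()>50 else '')
E
python3 -c "from w import *; look('w2')"
```

```text
TCP [ 391.6 -135.3  235.1] yhead 113.36 tilt 0.04 F [ 0.6 -0.2  0.1] w 85.5 t 2.32
shift cm [-7.59  8.41  8.51] dist 14.17 
cart 484 (array([427. , -26.9,  27.5]), array([427.9, -28.1,  26.4]))
handle 697 ((533.36083984375, -79.03109741210938), (53.70873260498047, 11.813541412353516), 52.41856384277344) 110.79256724053346
lid 4585 [543.5 -75.9  47.5]
```

View pics/w2.png

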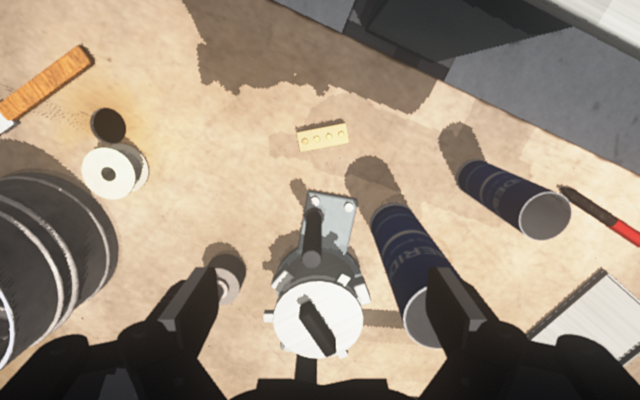

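The wrist view shows the cartridge's open top at about (430,320), the lid with its black handle at (318,320) and the stop post top at (312,258). I'm going over the cartridge now.

send_rows --targets '[{"x":-2.53,"y":2.81,"z":0,"ax":0,"ay":0,"az":0,"gripper":-1},{"x":-2.53,"y":2.81,"z":0,"ax":0,"ay":0,"az":0,"gripper":-1},{"x":-2.53,"y":2.81,"z":0,"ax":0,"ay":0,"az":0,"gripper":-1},{"x":0,"y":0,"z":0,"ax":0,"ay":0,"az":0,"gripper":-1},{"x":0,"y":0,"z":0,"ax":0,"ay":0,"az":0,"gripper":-1}]'

```text
clock: 2.78
position: [428.1, -29.7, 234.6]
ee_rot: [-0.2, 0.98, -0.0, -0.0]
contact_force: [-0.3, 0.3, -0.6]
gripper_width: 85.4
grasp_force: 0.0
```

```bash
python3 -c "from h import *; go(427.5,-27.7,141)"
```

```text
TCP [428.1 -29.7 234.6] yhead 113.11 tilt 0.04 F [-0.3  0.3 -0.6] w 85.4 t 2.78
shift cm [-0.03  0.21  9.36] dist 9.37
```

send_rows --targets '[{"x":0,"y":0.2,"z":2.4,"ax":0,"ay":0,"az":0,"gripper":-1},{"x":0,"y":0,"z":2.4,"ax":0,"ay":0,"az":0,"gripper":-1},{"x":0,"y":0,"z":2.3,"ax":0,"ay":0,"az":0,"gripper":-1},{"x":0,"y":0,"z":2.2,"ax":0,"ay":0,"az":0,"gripper":-1},{"x":0,"y":0,"z":0,"ax":0,"ay":0,"az":0,"gripper":-1}]'

```text
clock: 3.2
position: [423.2, -30.5, 138.0]
ee_rot: [-0.198, 0.98, 0.0, -0.005]
contact_force: [-0.4, 0.4, -0.8]
gripper_width: 85.6
grasp_force: 0.0
```

send_rows --targets '[{"x":0,"y":0,"z":0,"ax":0,"ay":0,"az":0,"gripper":1},{"x":0,"y":0,"z":0,"ax":0,"ay":0,"az":0,"gripper":1},{"x":0,"y":0,"z":0,"ax":0,"ay":0,"az":0,"gripper":1},{"x":0,"y":0,"z":0,"ax":0,"ay":0,"az":0,"gripper":1},{"x":0,"y":0,"z":0,"ax":0,"ay":0,"az":0,"gripper":1}]'

```text
clock: 3.62
position: [428.8, -27.9, 143.9]
ee_rot: [-0.2, 0.98, -0.0, 0.002]
contact_force: [-0.5, 0.3, 7.0]
gripper_width: 53.1
grasp_force: 63.8
```

send_rows --targets '[{"x":0,"y":0,"z":0,"ax":0,"ay":0,"az":0,"gripper":1},{"x":0,"y":0,"z":0,"ax":0,"ay":0,"az":0,"gripper":1},{"x":0,"y":0,"z":0,"ax":0,"ay":0,"az":0,"gripper":1}]'

```text
clock: 3.87
position: [428.8, -27.8, 143.9]
ee_rot: [-0.201, 0.98, -0.0, 0.002]
contact_force: [-0.1, 0.3, 7.2]
gripper_width: 52.9
grasp_force: 63.8
```

send_rows --targets '[{"x":0,"y":0,"z":-1,"ax":0,"ay":0,"az":0,"gripper":1},{"x":0,"y":0,"z":-2.5,"ax":0,"ay":0,"az":0,"gripper":1},{"x":0,"y":0,"z":-3.0,"ax":0,"ay":0,"az":0,"gripper":1},{"x":0,"y":0,"z":-3.0,"ax":0,"ay":0,"az":0,"gripper":1},{"x":0,"y":0,"z":-2.5,"ax":0,"ay":0,"az":0,"gripper":1}]'

```text
clock: 4.28
position: [426.4, -27.8, 263.3]
ee_rot: [-0.2, 0.98, 0.0, 0.0]
contact_force: [0.9, 0.3, -3.9]
gripper_width: 53.2
grasp_force: 64.2
```

```bash
python3 -c "from h import *; go(453.5,284,264)"
```

```text
TCP [426.4 -27.8 263.3] yhead 113.08 tilt 0.04 F [ 0.9  0.3 -3.9] w 53.2 t 4.28
shift cm [-14.72  27.63  -0.05] dist 31.3
```

send_rows --targets '[{"x":-1.0,"y":1.9,"z":0,"ax":0,"ay":0,"az":0,"gripper":1},{"x":-1.5,"y":2.8,"z":0,"ax":0,"ay":0,"az":0,"gripper":1},{"x":-1.5,"y":2.8,"z":0,"ax":0,"ay":0,"az":0,"gripper":1},{"x":-1.5,"y":2.8,"z":0,"ax":0,"ay":0,"az":0,"gripper":1},{"x":-1.5,"y":2.8,"z":0,"ax":0,"ay":0,"az":0,"gripper":1}]'

```text
clock: 4.7
position: [438.9, 121.2, 261.2]
ee_rot: [-0.2, 0.98, 0.0, -0.001]
contact_force: [0.5, -0.4, -4.0]
gripper_width: 52.6
grasp_force: 64.3
```

send_rows --targets '[{"x":-1.5,"y":2.8,"z":0,"ax":0,"ay":0,"az":0,"gripper":1},{"x":-1.5,"y":2.8,"z":0,"ax":0,"ay":0,"az":0,"gripper":1},{"x":-1.5,"y":2.8,"z":0,"ax":0,"ay":0,"az":0,"gripper":1},{"x":-1.5,"y":2.8,"z":0,"ax":0,"ay":0,"az":0,"gripper":1},{"x":-1.0,"y":1.9,"z":0,"ax":0,"ay":0,"az":0,"gripper":1}]'

```text
clock: 5.12
position: [452.3, 270.4, 260.7]
ee_rot: [-0.201, 0.98, 0.0, -0.001]
contact_force: [0.8, -0.3, -3.8]
gripper_width: 52.9
grasp_force: 64.4
```

send_rows --targets '[{"x":-0.7,"y":1.4,"z":0,"ax":0,"ay":0,"az":0,"gripper":1},{"x":0,"y":0,"z":0,"ax":0,"ay":0,"az":0,"gripper":1},{"x":0,"y":0,"z":0,"ax":0,"ay":0,"az":0,"gripper":1}]'

```text
clock: 5.37
position: [453.3, 283.5, 260.9]
ee_rot: [-0.2, 0.98, -0.001, -0.001]
contact_force: [0.3, 0.2, -3.1]
gripper_width: 52.6
grasp_force: 64.4
```

```bash
python3 - <<'E'
from fit import *
go(453.5,284,150)
im,d,m=grab('side'); cv2.imwrite('pics/side2.png',im[...,::-1]); P=cloud(d,m); ok=d>0;P=P[ok];C=im[ok].astype(int)
p=st()[0]
k=near(P,p,45,80,280)&(C[:,2]>C[:,0]+25); print(k.sum())
q=P[k]
for a in range(100,260,20):
    b=q[(q[:,2]>=a)&(q[:,2]<a+20)]
    if len(b)>15: print(a,circ(b[:,:2],27.5))
print('bottom',np.percentile(q[:,2],1))
k=near(P,(454,284),110,1.5,25)&(C.min(1)>140)&(C.max(1)-C.min(1)<30); h=P[k,:2]; k2=np.hypot(*(h-[454,284]).T)<100; print('tray',cv2.minAreaRect(h[k2].astype(np.float32)))
E
```

```text
TCP [453.3 283.5 260.9] yhead 113.12 tilt 0.17 F [ 0.3  0.2 -3.1] w 52.6 t 5.37
shift cm [-0.07  0.04 11.09] dist 11.09 
998
120 [418.8 320.2  27.5]
140 [419.4 320.1  27.5]
160 [453.4 283.6  27.5]
180 [453.7 283.8  27.5]
200 [420.2 318.9  27.5]
220 [454.1 283.5  27.5]
240 [454.  283.4  27.5]
bottom 133.63474862107117
tray ((460.60064697265625, 280.479248046875), (185.2596893310547, 175.87255859375), 56.37845230102539)
```

send_rows --targets '[{"x":0,"y":0,"z":2.0,"ax":0,"ay":0,"az":0,"gripper":1},{"x":0,"y":0,"z":3.0,"ax":0,"ay":0,"az":0,"gripper":1},{"x":0,"y":0,"z":3.0,"ax":0,"ay":0,"az":0,"gripper":1},{"x":0,"y":0,"z":2.0,"ax":0,"ay":0,"az":0,"gripper":1},{"x":0,"y":0,"z":0,"ax":0,"ay":0,"az":0,"gripper":1}]'

```text
clock: 5.83
position: [451.1, 279.8, 157.2]
ee_rot: [-0.199, 0.98, -0.003, -0.005]
contact_force: [-1.2, -0.3, -3.8]
gripper_width: 52.5
grasp_force: 64.3
```

send_rows --targets '[{"x":0,"y":0,"z":0.5,"ax":0,"ay":0,"az":0,"gripper":1},{"x":0,"y":0,"z":0.3,"ax":0,"ay":0,"az":0,"gripper":1},{"x":0,"y":0,"z":0.2,"ax":0,"ay":0,"az":0,"gripper":1},{"x":0,"y":0,"z":0.2,"ax":0,"ay":0,"az":0,"gripper":1},{"x":0,"y":0,"z":0,"ax":0,"ay":0,"az":0,"gripper":1}]'

```text
clock: 6.25
position: [454.3, 283.8, 150.4]
ee_rot: [-0.2, 0.98, 0.0, 0.0]
contact_force: [-0.3, -0.5, -4.0]
gripper_width: 53.0
grasp_force: 64.4
```

send_rows --targets '[{"x":0,"y":0,"z":0.2,"ax":0,"ay":0,"az":0,"gripper":1},{"x":0,"y":0,"z":0.1,"ax":0,"ay":0,"az":0,"gripper":1},{"x":0,"y":0,"z":0,"ax":0,"ay":0,"az":0,"gripper":1}]'

```text
clock: 6.5
position: [454.3, 283.9, 147.2]
ee_rot: [-0.2, 0.98, 0.0, 0.0]
contact_force: [-0.5, -0.6, -3.1]
gripper_width: 52.9
grasp_force: 64.8
```

send_rows --targets '[{"x":0,"y":0,"z":0.1,"ax":0,"ay":0,"az":0,"gripper":1},{"x":0,"y":0,"z":0.1,"ax":0,"ay":0,"az":0,"gripper":1},{"x":0,"y":0,"z":0,"ax":0,"ay":0,"az":0,"gripper":1}]'

```text
clock: 6.75
position: [455.5, 284.5, 147.1]
ee_rot: [-0.201, 0.98, 0.001, 0.002]
contact_force: [-2.3, 0.2, 6.4]
gripper_width: 53.1
grasp_force: 65.5
```

Contact made, so the cartridge stands on the tray floor. I'm opening the gripper and going up.

send_rows --targets '[{"x":0,"y":0,"z":0,"ax":0,"ay":0,"az":0,"gripper":-1},{"x":0,"y":0,"z":0,"ax":0,"ay":0,"az":0,"gripper":-1},{"x":0,"y":0,"z":0,"ax":0,"ay":0,"az":0,"gripper":-1},{"x":0,"y":0,"z":0,"ax":0,"ay":0,"az":0,"gripper":-1},{"x":0,"y":0,"z":0,"ax":0,"ay":0,"az":0,"gripper":-1}]'

```text
clock: 7.17
position: [454.1, 283.6, 144.7]
ee_rot: [-0.2, 0.98, -0.0, -0.0]
contact_force: [0.3, -0.1, 0.3]
gripper_width: 85.2
grasp_force: 0.0
```

send_rows --targets '[{"x":0,"y":0,"z":-1.0,"ax":0,"ay":0,"az":0,"gripper":-1},{"x":0,"y":0,"z":-2.0,"ax":0,"ay":0,"az":0,"gripper":-1},{"x":0,"y":0,"z":-3.0,"ax":0,"ay":0,"az":0,"gripper":-1},{"x":0,"y":0,"z":-3.0,"ax":0,"ay":0,"az":0,"gripper":-1},{"x":0,"y":0,"z":0,"ax":0,"ay":0,"az":0,"gripper":-1}]'

```text
clock: 7.58
position: [457.3, 285.8, 242.4]
ee_rot: [-0.201, 0.98, 0.003, 0.006]
contact_force: [0.3, 1.2, -0.0]
gripper_width: 85.6
grasp_force: 0.0
```

```bash
python3 - <<'E'
from fit import *
go(532,-79.5,200,142.5)
im,d,m=grab('side'); cv2.imwrite('pics/side3.png',im[...,::-1]); P=cloud(d,m); ok=d>0;P=P[ok];C=im[ok].astype(int)
for a in range(20,180,30):
    b=P[near(P,(454,284),45,a,a+30)]; print(a,len(b),circ(b[:,:2],27.5))
k=near(P,(454,284),60,150,215); print('top',np.percentile(P[k,2],99))
cv2.imwrite('pics/c.png',cv2.resize(im[130:310,200:390,::-1],None,fx=3,fy=3))
E
```

```text
TCP [457.3 285.8 242.4] yhead 113.14 tilt 0.78 F [ 0.3  1.2 -0. ] w 85.6 t 7.58
shift cm [  7.55 -36.53   4.03] dist 37.52 ('az', np.float64(-29.36))
20 188 [455.6 284.9  27.5]
50 196 [455.3 285.   27.5]
80 213 [455.3 285.1  27.5]
110 217 [455.2 284.9  27.5]
140 269 [455.2 285.3  27.5]
170 370 [454.1 285.7  27.5]
top 193.6285302449779
```

View pics/c.png

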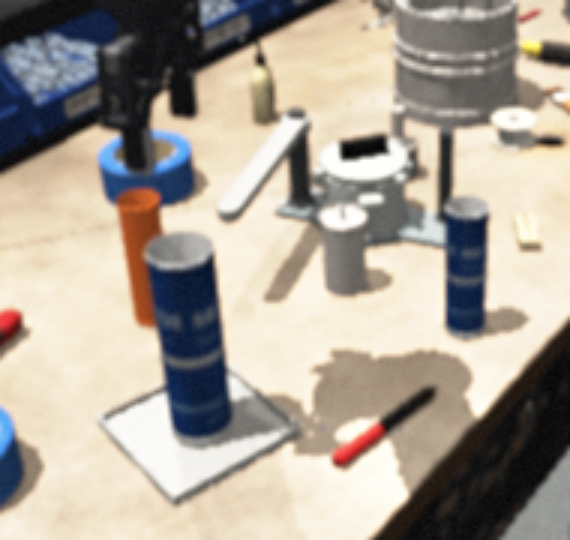

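The cartridge stands upright in the middle of the tray (crop about (195,430)). Next I go to the lid.

send_rows --targets '[{"x":0.75,"y":-3.65,"z":0,"ax":0,"ay":0,"az":0,"gripper":-1},{"x":0.75,"y":-3.65,"z":0,"ax":0,"ay":0,"az":0,"gripper":-1},{"x":0.75,"y":-3.65,"z":0,"ax":0,"ay":0,"az":0,"gripper":-1},{"x":0.75,"y":-3.65,"z":0,"ax":0,"ay":0,"az":0,"gripper":-1},{"x":0.75,"y":-3.65,"z":0,"ax":0,"ay":0,"az":0,"gripper":-1}]'

```text
clock: 8.05
position: [490.6, 99.3, 234.4]
ee_rot: [-0.2, 0.98, -0.0, -0.001]
contact_force: [1.3, 0.3, -0.1]
gripper_width: 85.3
grasp_force: 0.0
```

send_rows --targets '[{"x":0.75,"y":-3.65,"z":0,"ax":0,"ay":0,"az":0,"gripper":-0.4},{"x":0.75,"y":-3.65,"z":0,"ax":0,"ay":0,"az":0,"gripper":-0.4},{"x":0.75,"y":-3.65,"z":0,"ax":0,"ay":0,"az":0,"gripper":-0.4},{"x":0.75,"y":-3.65,"z":0,"ax":0,"ay":0,"az":0,"gripper":-0.4},{"x":0.75,"y":-3.65,"z":0,"ax":0,"ay":0,"az":0,"gripper":-0.4}]'

```text
clock: 8.47
position: [527.7, -83.4, 234.5]
ee_rot: [-0.2, 0.98, 0.0, -0.0]
contact_force: [0.9, 1.2, 0.0]
gripper_width: 59.6
grasp_force: 0.0
```

send_rows --targets '[{"x":0,"y":0,"z":0,"ax":0,"ay":0,"az":-5.9,"gripper":-0.4},{"x":0,"y":0,"z":0,"ax":0,"ay":0,"az":-5.9,"gripper":-0.4},{"x":0,"y":0,"z":0,"ax":0,"ay":0,"az":-5.9,"gripper":-0.4},{"x":0,"y":0,"z":0,"ax":0,"ay":0,"az":-5.9,"gripper":-0.4},{"x":0,"y":0,"z":0,"ax":0,"ay":0,"az":-5.9,"gripper":-0.4}]'

```text
clock: 8.88
position: [527.6, -81.8, 234.1]
ee_rot: [-0.445, 0.896, 0.0, -0.001]
contact_force: [-0.4, 0.0, -1.0]
gripper_width: 59.8
grasp_force: 0.0
```

send_rows --targets '[{"x":0,"y":0,"z":0,"ax":0,"ay":0,"az":0,"gripper":-0.4},{"x":0,"y":0,"z":0,"ax":0,"ay":0,"az":0,"gripper":-0.4}]'

```text
clock: 9.05
position: [527.8, -81.6, 234.4]
ee_rot: [-0.442, 0.897, 0.0, -0.0]
contact_force: [-0.6, -0.4, -0.1]
gripper_width: 59.9
grasp_force: 0.0
```

```bash
python3 - <<'E'
from fit import *
go(532,-79.5,89,142.5)
im,d,m=grab('wrist'); P=cloud(d,m); ok=d>0; P=P[ok];C=im[ok].astype(int)
k=near(P,(532,-80),45,97,114)&(C.max(1)<90)
print(k.sum(), cv2.minAreaRect(P[k,:2].astype(np.float32)) if k.sum()>20 else '')
cv2.imwrite('pics/w4.png',im[...,::-1])
E
```

```text
TCP [527.8 -81.6 234.4] yhead 142.42 tilt 0.06 F [-0.6 -0.4 -0.1] w 59.9 t 9.05
shift cm [-0.43 -0.21 14.54] dist 14.55 ('az', np.float64(-0.08))
861 ((534.7059936523438, -79.42230224609375), (53.11476516723633, 11.953761100769043), 52.37125015258789)
```

send_rows --targets '[{"x":-0.5,"y":-0.3,"z":3.0,"ax":0,"ay":0,"az":0,"gripper":-0.4},{"x":0,"y":0,"z":3.5,"ax":0,"ay":0,"az":0,"gripper":-0.4},{"x":0,"y":0,"z":3.0,"ax":0,"ay":0,"az":0,"gripper":-0.4},{"x":0,"y":0,"z":2.5,"ax":0,"ay":0,"az":0,"gripper":-0.4},{"x":0,"y":0,"z":1.0,"ax":0,"ay":0,"az":0,"gripper":-0.4}]'

```text
clock: 9.52
position: [530.8, -79.4, 101.0]
ee_rot: [-0.442, 0.897, 0.002, -0.003]
contact_force: [-0.4, -0.8, 0.3]
gripper_width: 60.0
grasp_force: 0.0
```

send_rows --targets '[{"x":0,"y":0,"z":0.7,"ax":0,"ay":0,"az":0,"gripper":-0.4},{"x":0,"y":0,"z":0.5,"ax":0,"ay":0,"az":0,"gripper":-0.4},{"x":0,"y":0,"z":0.3,"ax":0,"ay":0,"az":0,"gripper":-0.4},{"x":0,"y":0,"z":0,"ax":0,"ay":0,"az":0,"gripper":-0.4},{"x":0,"y":0,"z":0,"ax":0,"ay":0,"az":0,"gripper":-0.4}]'

```text
clock: 9.93
position: [534.4, -79.4, 90.9]
ee_rot: [-0.443, 0.897, -0.0, 0.001]
contact_force: [0.2, -1.0, 0.3]
gripper_width: 59.7
grasp_force: 0.0
```

send_rows --targets '[{"x":0,"y":0,"z":0,"ax":0,"ay":0,"az":0,"gripper":1},{"x":0,"y":0,"z":0,"ax":0,"ay":0,"az":0,"gripper":1},{"x":0,"y":0,"z":0,"ax":0,"ay":0,"az":0,"gripper":1},{"x":0,"y":0,"z":0,"ax":0,"ay":0,"az":0,"gripper":1},{"x":0,"y":0,"z":0,"ax":0,"ay":0,"az":0,"gripper":1}]'

```text
clock: 10.35
position: [533.7, -79.4, 90.0]
ee_rot: [-0.443, 0.897, -0.0, 0.0]
contact_force: [-0.7, -0.2, -0.0]
gripper_width: 0.2
grasp_force: 0.0
```

send_rows --targets '[{"x":0,"y":0,"z":0,"ax":0,"ay":0,"az":0,"gripper":1},{"x":0,"y":0,"z":0,"ax":0,"ay":0,"az":0,"gripper":1}]'

```text
clock: 10.52
position: [533.6, -79.4, 89.8]
ee_rot: [-0.443, 0.897, 0.0, 0.0]
contact_force: [-0.3, -0.5, 0.3]
gripper_width: 0.1
grasp_force: 0.0
```

```bash
python3 - <<'E'
from fit import *
im,d,m=grab('side'); im2,_,_=grab('scene')
a=cv2.resize(im[140:240,250:400,::-1],None,fx=4,fy=4,interpolation=cv2.INTER_CUBIC)[:, :400]
im,d,m=grab('wrist')
b=cv2.resize(im2[150:250,300:400,::-1],None,fx=4,fy=4,interpolation=cv2.INTER_CUBIC)
cv2.imwrite('pics/d.png',np.hstack([a,b])[:600,:800]); cv2.imwrite('pics/w5.png',im[...,::-1])
E
```

```text
(no output)
```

View pics/d.png

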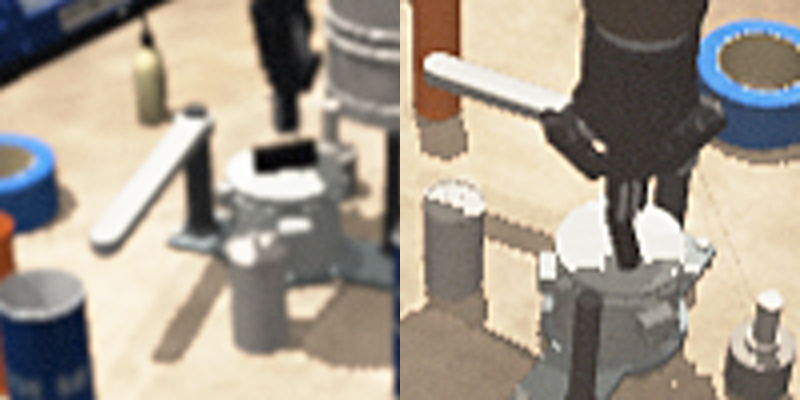

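```bash
python3 - <<'E'
from fit import *
p=st()[0]
for n in ['side','scene']:
    m=arm.camera_model(n); T=np.linalg.inv(np.array(m['cam_to_world']))
    for q in [p,p+[0,0,60],(533.5,-79.3,108)]:
        c=T[:3,:3]@q+T[:3,3]; print(n,np.round(q),(m['fx']*c[0]/c[2]+m['cx'],m['fy']*c[1]/c[2]+m['cy']))
    im,d,m=grab(n); P=cloud(d,m); C=im.astype(int).max(2)
    k=(d>0)&(np.hypot(P[...,0]-533,P[...,1]+80)<90)&(P[...,2]>86)&(P[...,2]<170)&(C<80)
    for z in range(86,170,12):
        s=k&(P[...,2]>=z)&(P[...,2]<z+12); 
        if s.sum()>3: print(z,s.sum(),P[s].mean(0).round(),P[s].min(0).round(),P[s].max(0).round())
s=arm.read_state(); print(s['joints'],s['clock'])
E
```

```text
side [534. -79.  90.] (np.float64(321.48712290881474), np.float64(180.7510507018583))
side [534. -79. 150.] (np.float64(321.0488001578219), np.float64(164.31470214678117))
side [534. -79. 108.] (np.float64(321.34867296163196), np.float64(175.8606591029911))
86 51 [538. -74.  93.] [ 450. -114.   86.] [611. -47.  98.]
98 69 [530. -74. 104.] [ 450. -112.   98.] [603. -12. 110.]
110 9 [483. -95. 115.] [ 450. -113.  111.] [588. -25. 121.]
122 13 [503. -84. 129.] [ 450. -120.  122.] [529. -64. 134.]
134 14 [527. -71. 141.] [522. -75. 135.] [535. -67. 145.]
146 14 [528. -70. 151.] [521. -78. 146.] [537. -65. 157.]
158 9 [522. -60. 166.] [511. -71. 158.] [532. -52. 170.]
scene [534. -79.  90.] (np.float64(354.86654203604854), np.float64(208.96085376358883))
scene [534. -79. 150.] (np.float64(356.33135461233053), np.float64(193.8369073763066))
scene [534. -79. 108.] (np.float64(355.2532486881106), np.float64(204.45391646039917))
86 34 [566. -80.  93.] [ 513. -105.   87.] [611. -54.  98.]
98 50 [531. -88. 105.] [ 512. -106.   98.] [609. -65. 110.]
110 15 [544. -82. 113.] [ 520. -101.  110.] [614. -12. 122.]
122 12 [527. -85. 130.] [518. -93. 125.] [541. -77. 133.]
134 16 [526. -85. 140.] [518. -93. 135.] [541. -77. 146.]
146 20 [528. -86. 152.] [518. -95. 146.] [539. -76. 158.]
158 58 [528. -87. 166.] [ 503. -109.  159.] [551. -71. 170.]
[ 1.52982295e-01  3.52792713e-01 -3.56486471e-01 -9.03172846e-06
 -8.61558370e-01 -8.06117465e-01] 10.7667
```

View pics/w5.png

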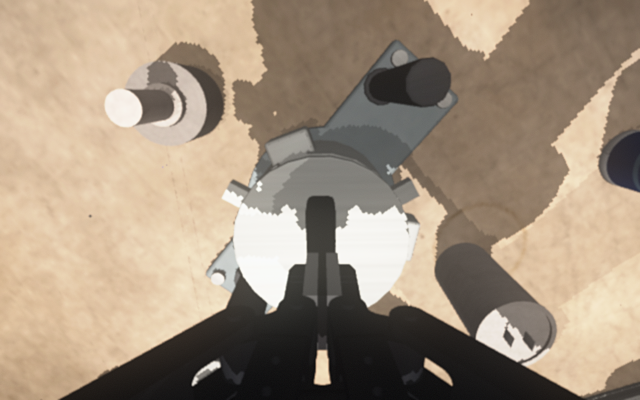

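The wrist view shows the shut fingers at (305-345,270) resting above the handle at (320,220), not around it. I'll check the depth of the fingertips there.

```bash
python3 - <<'E'
from fit import *
im,d,m=grab('wrist'); P=cloud(d,m); p=st()[0]
T=np.linalg.inv(np.array(m['cam_to_world']))
for q in [p,p+[0,0,19],(533.5,-79.3,108)]:
    c=T[:3,:3]@q+T[:3,3]; print(np.round(q),(m['fx']*c[0]/c[2]+m['cx'],m['fy']*c[1]/c[2]+m['cy']),c[2])
for c in (300,311,321,331,342): print(c,[(r,P[r,c].round().tolist()) for r in range(200,345,12)])
E
```

```text
[534. -79.  90.] (np.float64(322.108019934565), np.float64(244.80457829737227)) 185.93718269084522
[534. -79. 109.] (np.float64(322.14064962511736), np.float64(261.37415149206475)) 167.79777012714592
[534. -79. 108.] (np.float64(322.47893522334914), np.float64(260.64418456479154)) 168.5732544128631
300 [(200, [529.0, -104.0, 84.0]), (212, [533.0, -99.0, 84.0]), (224, [537.0, -94.0, 83.0]), (236, [541.0, -89.0, 84.0]), (248, [546.0, -83.0, 84.0]), (260, [551.0, -77.0, 83.0]), (272, [536.0, -91.0, 133.0]), (284, [536.0, -90.0, 141.0]), (296, [532.0, -93.0, 157.0]), (308, [531.0, -94.0, 166.0]), (320, [532.0, -93.0, 170.0]), (332, [532.0, -92.0, 176.0]), (344, [528.0, -96.0, 187.0])]
311 [(200, [522.0, -103.0, 94.0]), (212, [523.0, -101.0, 107.0]), (224, [526.0, -97.0, 108.0]), (236, [530.0, -92.0, 108.0]), (248, [534.0, -88.0, 108.0]), (260, [531.0, -91.0, 130.0]), (272, [530.0, -91.0, 139.0]), (284, [530.0, -90.0, 148.0]), (296, [530.0, -90.0, 155.0]), (308, [529.0, -91.0, 164.0]), (320, [529.0, -91.0, 170.0]), (332, [529.0, -90.0, 175.0]), (344, [536.0, -82.0, 167.0])]
321 [(200, [51
[... 463 characters left out ...]
0, 108.0]), (236, [523.0, -87.0, 107.0]), (248, [526.0, -82.0, 108.0]), (260, [524.0, -86.0, 130.0]), (272, [525.0, -86.0, 139.0]), (284, [524.0, -86.0, 149.0]), (296, [525.0, -86.0, 155.0]), (308, [524.0, -87.0, 164.0]), (320, [524.0, -88.0, 171.0]), (332, [526.0, -85.0, 172.0]), (344, [531.0, -78.0, 167.0])]
342 [(200, [512.0, -91.0, 83.0]), (212, [516.0, -86.0, 84.0]), (224, [520.0, -81.0, 84.0]), (236, [524.0, -75.0, 84.0]), (248, [528.0, -69.0, 84.0]), (260, [532.0, -64.0, 84.0]), (272, [523.0, -80.0, 132.0]), (284, [523.0, -80.0, 141.0]), (296, [521.0, -85.0, 158.0]), (308, [521.0, -86.0, 166.0]), (320, [522.0, -85.0, 171.0]), (332, [522.0, -85.0, 176.0]), (344, [520.0, -90.0, 187.0])]
```

The fingertips are really at z≈125, about 35 mm above the reported TCP, so they shut above the handle (top 108). I'll reopen, go 35 mm lower and watch the force.

send_rows --targets '[{"x":0,"y":0,"z":0,"ax":0,"ay":0,"az":0,"gripper":-0.4},{"x":0,"y":0,"z":0,"ax":0,"ay":0,"az":0,"gripper":-0.4},{"x":0,"y":0,"z":0,"ax":0,"ay":0,"az":0,"gripper":-0.4},{"x":0,"y":0,"z":0,"ax":0,"ay":0,"az":0,"gripper":-0.4},{"x":0,"y":0,"z":0,"ax":0,"ay":0,"az":0,"gripper":-0.4}]'

```text
clock: 11.23
position: [533.6, -79.4, 89.8]
ee_rot: [-0.443, 0.897, -0.0, -0.0]
contact_force: [-0.2, -0.3, 0.7]
gripper_width: 59.0
grasp_force: 0.0
```

send_rows --targets '[{"x":0,"y":0,"z":0.8,"ax":0,"ay":0,"az":0,"gripper":-0.4},{"x":0,"y":0,"z":0.8,"ax":0,"ay":0,"az":0,"gripper":-0.4},{"x":0,"y":0,"z":0.4,"ax":0,"ay":0,"az":0,"gripper":-0.4},{"x":0,"y":0,"z":0,"ax":0,"ay":0,"az":0,"gripper":-0.4},{"x":0,"y":0,"z":0,"ax":0,"ay":0,"az":0,"gripper":-0.4}]'

```text
clock: 11.65
position: [533.2, -79.5, 69.1]
ee_rot: [-0.443, 0.897, 0.0, -0.001]
contact_force: [-0.1, 0.7, 0.7]
gripper_width: 59.7
grasp_force: 0.0
```

```bash
python3 - <<'E'
from fit import *
go(533,-79.4,55)
im,d,m=grab('wrist'); P=cloud(d,m); p=st()[0]; C=im.astype(int).max(2)
# finger points: lowest z of near dark things on either side
T=np.linalg.inv(np.array(m['cam_to_world']))
h=R.from_quat(arm.read_state()['ee_rot']).as_matrix()
L=(P-p)@h
k=(d>0)&(abs(L[...,0])<14)&(abs(L[...,1])>16)&(abs(L[...,1])<60)&(L[...,2]<0)
for s in (-1,1):
    q=L[k&(s*L[...,1]>0)]; print(s,len(q),np.percentile(q[:,2],[50,90,97,99.5]).round(),q[q[:,2].argsort()[-5:]].round())
cv2.imwrite('pics/w6.png',im[...,::-1])
E
```

```text
TCP [533.2 -79.5  69.1] yhead 142.58 tilt 0.08 F [-0.1  0.7  0.7] w 59.7 t 11.65
shift cm [0.01 0.02 1.41] dist 1.41 
-1 14594 [-84. -15. -14. -13.] [[ -7. -26. -13.]
 [  1. -32. -13.]
 [  1. -39. -13.]
 [  3. -29. -12.]
 [  5. -47. -12.]]
1 14529 [-84. -15. -14. -13.] [[  7.  35. -13.]
 [ -1.  46. -13.]
 [  9.  28. -13.]
 [ -9.  28. -13.]
 [ 11.  32. -12.]]
```

View pics/w6.png

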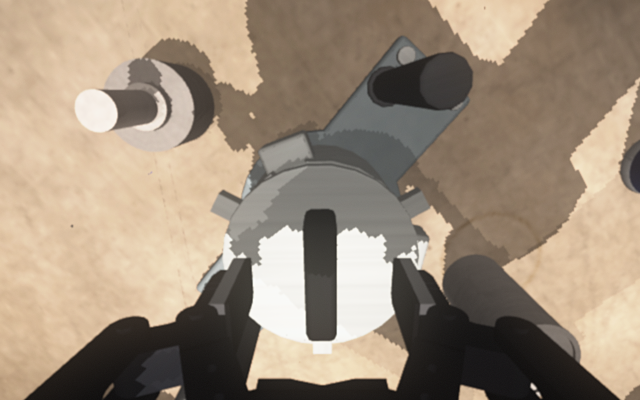

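The fingers straddle the handle (tips about (235,262) and (408,262), handle centred at x=320). Reported z is 69 with no contact, so the offset is real. I'm going down the rest of the way.

send_rows --targets '[{"x":0,"y":0,"z":0.5,"ax":0,"ay":0,"az":0,"gripper":-0.4},{"x":0,"y":0,"z":0.5,"ax":0,"ay":0,"az":0,"gripper":-0.4},{"x":0,"y":0,"z":0.2,"ax":0,"ay":0,"az":0,"gripper":-0.4},{"x":0,"y":0,"z":0,"ax":0,"ay":0,"az":0,"gripper":-0.4}]'

```text
clock: 12.03
position: [533.0, -79.5, 57.1]
ee_rot: [-0.443, 0.897, 0.0, -0.001]
contact_force: [-0.3, -0.5, -0.4]
gripper_width: 60.2
grasp_force: 0.0
```

send_rows --targets '[{"x":0,"y":0,"z":0,"ax":0,"ay":0,"az":0,"gripper":1},{"x":0,"y":0,"z":0,"ax":0,"ay":0,"az":0,"gripper":1},{"x":0,"y":0,"z":0,"ax":0,"ay":0,"az":0,"gripper":1},{"x":0,"y":0,"z":0,"ax":0,"ay":0,"az":0,"gripper":1},{"x":0,"y":0,"z":0,"ax":0,"ay":0,"az":0,"gripper":1}]'

```text
clock: 12.45
position: [533.9, -79.4, 58.2]
ee_rot: [-0.443, 0.897, -0.0, 0.0]
contact_force: [-0.7, -0.1, 1.8]
gripper_width: 12.7
grasp_force: 60.7
```

send_rows --targets '[{"x":0,"y":0,"z":0,"ax":0,"ay":0,"az":0,"gripper":1},{"x":0,"y":0,"z":0,"ax":0,"ay":0,"az":0,"gripper":1}]'

```text
clock: 12.62
position: [533.8, -79.4, 58.2]
ee_rot: [-0.443, 0.897, -0.0, 0.0]
contact_force: [-1.5, 0.4, 3.1]
gripper_width: 13.2
grasp_force: 60.8
```

send_rows --targets '[{"x":0,"y":0,"z":0,"ax":0,"ay":0,"az":5,"gripper":1},{"x":0,"y":0,"z":0,"ax":0,"ay":0,"az":6,"gripper":1},{"x":0,"y":0,"z":0,"ax":0,"ay":0,"az":6,"gripper":1},{"x":0,"y":0,"z":0,"ax":0,"ay":0,"az":6,"gripper":1},{"x":0,"y":0,"z":0,"ax":0,"ay":0,"az":6,"gripper":1}]'

```text
clock: 13.03
position: [534.1, -79.4, 58.2]
ee_rot: [-0.202, 0.979, -0.0, 0.001]
contact_force: [0.8, -1.0, 2.2]
gripper_width: 12.9
grasp_force: 60.9
```

send_rows --targets '[{"x":0,"y":0,"z":0,"ax":0,"ay":0,"az":5,"gripper":1},{"x":0,"y":0,"z":0,"ax":0,"ay":0,"az":3.5,"gripper":1},{"x":0,"y":0,"z":0,"ax":0,"ay":0,"az":0,"gripper":1},{"x":0,"y":0,"z":0,"ax":0,"ay":0,"az":0,"gripper":1}]'

```text
clock: 13.37
position: [533.6, -79.3, 57.6]
ee_rot: [-0.132, 0.991, 0.0, 0.0]
contact_force: [0.2, 0.2, -0.6]
gripper_width: 12.9
grasp_force: 60.5
```

```bash
python3 - <<'E'
from fit import *
go(533,-79.4,55,104.7)
im,d,m=grab('scene'); P=cloud(d,m); ok=d>0; C=im.astype(int)
k=ok&(np.hypot(P[...,0]-533,P[...,1]+80)<60)&(P[...,2]>60)&(P[...,2]<95)&(C.min(2)>190); print('plate z',k.sum(),np.median(P[...,2][k]))
# pot yaw from posts: brightest estimate again
k=ok&(np.hypot(P[...,0]-452,P[...,1]+123)<25)&(P[...,2]>115)&(P[...,2]<130)&(C.max(2)<110); print('stop',k.sum(),P[k].mean(0))
k=ok&(np.hypot(P[...,0]-609,P[...,1]+60)<25)&(P[...,2]>121)&(P[...,2]<138)&(C.max(2)<120); print('pivot',k.sum(),P[k].mean(0))
E
```

```text
TCP [533.6 -79.3  57.6] yhead 105.16 tilt 0.01 F [ 0.2  0.2 -0.6] w 12.9 t 13.37
shift cm [0.06 0.01 0.26] dist 0.27 ('az', np.float64(0.46))
plate z 153 84.1266728616041
stop 32 [ 450.43369264 -122.22864506  121.39075778]
pivot 0 [nan nan nan]<stdin>:7: RuntimeWarning: Mean of empty slice.
  ret = um.true_divide(
```

send_rows --targets '[{"x":0,"y":0,"z":0.2,"ax":0,"ay":0,"az":0,"gripper":1},{"x":0,"y":0,"z":0.2,"ax":0,"ay":0,"az":0.5,"gripper":1},{"x":0,"y":0,"z":0,"ax":0,"ay":0,"az":0,"gripper":1}]'

```text
clock: 13.67
position: [533.3, -79.0, 53.0]
ee_rot: [-0.127, 0.992, 0.0, -0.0]
contact_force: [1.3, 1.1, -2.9]
gripper_width: 12.5
grasp_force: 60.2
```

The lid is going down freely into the notches, so I continue.

send_rows --targets '[{"x":0,"y":0,"z":0.2,"ax":0,"ay":0,"az":0,"gripper":1},{"x":0,"y":0,"z":0.15,"ax":0,"ay":0,"az":0,"gripper":1},{"x":0,"y":0,"z":0,"ax":0,"ay":0,"az":0,"gripper":1}]'

```text
clock: 13.92
position: [533.4, -79.0, 50.3]
ee_rot: [-0.127, 0.992, 0.0, -0.0]
contact_force: [-1.1, 4.1, 1.6]
gripper_width: 12.7
grasp_force: 60.7
```

send_rows --targets '[{"x":0,"y":0,"z":0,"ax":0,"ay":0,"az":0,"gripper":-0.4},{"x":0,"y":0,"z":0,"ax":0,"ay":0,"az":0,"gripper":-0.4},{"x":0,"y":0,"z":0,"ax":0,"ay":0,"az":0,"gripper":-0.4},{"x":0,"y":0,"z":0,"ax":0,"ay":0,"az":0,"gripper":-0.4}]'

```text
clock: 14.25
position: [533.6, -79.8, 50.4]
ee_rot: [-0.127, 0.992, -0.0, -0.0]
contact_force: [0.2, -0.3, -1.2]
gripper_width: 59.1
grasp_force: 0.0
```

send_rows --targets '[{"x":0,"y":0,"z":-2,"ax":0,"ay":0,"az":0,"gripper":-0.4},{"x":0,"y":0,"z":-3,"ax":0,"ay":0,"az":0,"gripper":-0.4},{"x":0,"y":0,"z":-4,"ax":0,"ay":0,"az":0,"gripper":-0.4},{"x":0,"y":0,"z":-3,"ax":0,"ay":0,"az":0,"gripper":1},{"x":0,"y":0,"z":0,"ax":0,"ay":0,"az":0,"gripper":1}]'

```text
clock: 14.67
position: [538.0, -79.9, 177.7]
ee_rot: [-0.128, 0.992, -0.001, 0.007]
contact_force: [0.7, 0.5, 0.6]
gripper_width: 36.5
grasp_force: 0.0
```

```bash
python3 - <<'E'
from fit import *
go(533,-79.4,55,104.7)
for n in ['wrist','scene']:
    im,d,m=grab(n); P=cloud(d,m); ok=d>0; C=im.astype(int)
    k=ok&(np.hypot(P[...,0]-533,P[...,1]+80)<44)&(P[...,2]>60)&(P[...,2]<95)&(C.min(2)>150); q=P[k]; print('plate z',k.sum(),np.median(q[:,2]), np.linalg.lstsq(np.c_[q[:,:2]-[533,-80],np.ones(len(q))],q[:,2],rcond=None)[0])
    k=ok&(np.hypot(P[...,0]-533,P[...,1]+80)<40)&(P[...,2]>93)&(P[...,2]<112)&(C.max(2)<90); print('handle',k.sum(),cv2.minAreaRect(P[k][:,:2].astype(np.float32)) if k.any() else '',np.median(P[k][:,2]))
E
```

```text
TCP [538.  -79.9 177.7] yhead 104.66 tilt 0.82 F [0.7 0.5 0.6] w 36.5 t 14.67
shift cm [ 0.64  0.23 12.26] dist 12.28 ('az', np.float64(-0.04))
plate z 6915 76.11464692564368 [6.26607834e-04 4.59493620e-04 7.61119208e+01]
handle 1245 ((534.313232421875, -79.1252670288086), (53.77146530151367, 12.809268951416016), 14.3222074508667) 99.8907570655976
plate z 358 76.56788547149085 [ 4.72872464e-03 -1.34080406e-03  7.65996372e+01]
handle 63 ((531.5343017578125, -82.77650451660156), (55.519325256347656, 11.612543106079102), 13.548013687133789) 99.86257415605655
```

The lid is down, level at 76 mm plate top, with the handle along the pot's x. Next the bar: I shut the gripper and go to the outer side of the bar.

send_rows --targets '[{"x":-2.2,"y":2.9,"z":0,"ax":0,"ay":0,"az":0,"gripper":1},{"x":-2.2,"y":2.9,"z":0,"ax":0,"ay":0,"az":0,"gripper":1},{"x":-2.2,"y":2.9,"z":0,"ax":0,"ay":0,"az":0,"gripper":1},{"x":-2.2,"y":2.9,"z":0,"ax":0,"ay":0,"az":0,"gripper":1},{"x":-2.2,"y":2.9,"z":0,"ax":0,"ay":0,"az":0,"gripper":1}]'

```text
clock: 15.18
position: [602.9, 89.6, 168.3]
ee_rot: [-0.127, 0.992, -0.0, -0.002]
contact_force: [-0.4, -0.8, -0.2]
gripper_width: 0.2
grasp_force: 0.0
```

send_rows --targets '[{"x":0,"y":0,"z":0,"ax":0,"ay":0,"az":0,"gripper":1},{"x":0,"y":0,"z":0,"ax":0,"ay":0,"az":0,"gripper":1},{"x":0,"y":0,"z":0,"ax":0,"ay":0,"az":0,"gripper":1}]'

```text
clock: 15.43
position: [602.4, 88.2, 168.4]
ee_rot: [-0.127, 0.992, -0.0, -0.002]
contact_force: [-0.2, 0.5, -0.2]
gripper_width: -0.1
grasp_force: 0.0
```

```bash
cat > b.py <<'E'
from fit import *
piv=np.array([611,-59.4]); a=np.radians(14.6); U=np.array([np.cos(a),np.sin(a)]); V=np.array([-U[1],U[0]])
p,r,s=st(); M=r.as_matrix()
q=p[:2]-piv; print('TCP',p.round(1),'u,v',(q@U).round(1),(q@V).round(1),'F',s['contact_force'].round(1),'w',round(s['gripper_width'],1),'t',s['clock'])
im,d,m=grab('side'); P=cloud(d,m); ok=d>0; C=im.astype(int)
k=ok&(P[...,2]>115)&(P[...,2]<125)&(C.min(2)>130)&(np.hypot(P[...,0]-piv[0],P[...,1]-piv[1])<215)&(np.hypot(P[...,0]-piv[0],P[...,1]-piv[1])>30)
e=P[k][:,:2]-piv; f=np.arctan2(e@V,e@U); f[f<-1]+=2*np.pi; print('bar n',k.sum(),'theta',(np.pi-np.median(f)).round(3))
E
python3 b.py; python3 -c "from h import *; go(609.5,87,72,104.6)"
```

```text
TCP [602.4  88.2 168.4] u,v 28.9 145.0 F [-0.2  0.5 -0.2] w -0.1 t 15.4333
bar n 166 theta 1.516
TCP [602.5  87.7 169. ] yhead 104.54 tilt 0.17 F [0.3 0.5 0. ] w 0.1 t 15.48
shift cm [-0.69 -0.24  9.7 ] dist 9.72 ('az', np.float64(-0.06))
```

send_rows --targets '[{"x":-0.7,"y":0,"z":2.5,"ax":0,"ay":0,"az":0,"gripper":1},{"x":0,"y":0,"z":3,"ax":0,"ay":0,"az":0,"gripper":1},{"x":0,"y":0,"z":2.5,"ax":0,"ay":0,"az":0,"gripper":1},{"x":0,"y":0,"z":1.7,"ax":0,"ay":0,"az":0,"gripper":1},{"x":0,"y":0,"z":0,"ax":0,"ay":0,"az":0,"gripper":1}]'

```text
clock: 15.9
position: [606.6, 87.8, 68.9]
ee_rot: [-0.125, 0.992, -0.001, -0.005]
contact_force: [-1.5, -0.7, -0.5]
gripper_width: -0.3
grasp_force: 0.0
```

send_rows --targets '[{"x":0,"y":0,"z":0,"ax":0,"ay":0,"az":0,"gripper":1},{"x":0,"y":0,"z":0,"ax":0,"ay":0,"az":0,"gripper":1}]'

```text
clock: 16.07
position: [611.2, 89.8, 74.8]
ee_rot: [-0.127, 0.992, -0.0, 0.001]
contact_force: [0.5, 0.5, 0.3]
gripper_width: 0.1
grasp_force: 0.0
```

```bash
python3 b.py; python3 - <<'E'
import numpy as np
for f in range(95,181,10):
    g=np.radians(f); print(f,(140*np.array([np.cos(g),np.sin(g)])+25*np.array([np.sin(g),-np.cos(g)])).round(1))
E
```

```text
TCP [611.2  89.8  74.8] u,v 37.8 144.3 F [0.5 0.5 0.3] w 0.1 t 16.0667
bar n 154 theta 1.528
95 [ 12.7 141.6]
105 [-12.1 141.7]
115 [-36.5 137.4]
125 [-59.8 129. ]
135 [-81.3 116.7]
145 [-100.3  100.8]
155 [-116.3   81.8]
165 [-128.8   60.4]
175 [-137.3   37.1]
```

send_rows --targets '[{"x":1.25,"y":-0.15,"z":0.2,"ax":0,"ay":0,"az":0,"gripper":1},{"x":1.25,"y":-0.15,"z":0.1,"ax":0,"ay":0,"az":0,"gripper":1},{"x":1.25,"y":0,"z":0,"ax":0,"ay":0,"az":0,"gripper":1},{"x":1.25,"y":0,"z":0,"ax":0,"ay":0,"az":0,"gripper":1},{"x":1.2,"y":-0.2,"z":0,"ax":0,"ay":0,"az":0,"gripper":1}]'

```text
clock: 16.53
position: [553.4, 70.5, 72.7]
ee_rot: [-0.127, 0.992, 0.001, 0.003]
contact_force: [2.4, -0.2, 0.1]
gripper_width: 0.2
grasp_force: 0.8
```

send_rows --targets '[{"x":1.2,"y":-0.2,"z":0,"ax":0,"ay":0,"az":0,"gripper":1},{"x":1.2,"y":-0.4,"z":0,"ax":0,"ay":0,"az":0,"gripper":1},{"x":1.2,"y":-0.4,"z":0,"ax":0,"ay":0,"az":0,"gripper":1},{"x":1.1,"y":-0.6,"z":0,"ax":0,"ay":0,"az":0,"gripper":1},{"x":1.1,"y":-0.6,"z":0,"ax":0,"ay":0,"az":0,"gripper":1}]'

```text
clock: 16.95
position: [502.3, 34.2, 72.1]
ee_rot: [-0.127, 0.992, 0.001, 0.003]
contact_force: [1.5, -0.1, 0.4]
gripper_width: -0.3
grasp_force: 0.9
```

```bash
python3 b.py
```

```text
TCP [502.3  34.2  72.1] u,v -81.6 118.0 F [ 1.5 -0.1  0.4] w -0.3 t 16.95
bar n 22 theta 0.746
```

Contact holds, the bar follows with about 2 N, and u,v are as planned. I continue round.

send_rows --targets '[{"x":0.95,"y":-0.8,"z":0,"ax":0,"ay":0,"az":0,"gripper":1},{"x":0.95,"y":-0.8,"z":0,"ax":0,"ay":0,"az":0,"gripper":1},{"x":0.8,"y":-0.95,"z":0,"ax":0,"ay":0,"az":0,"gripper":1},{"x":0.8,"y":-0.95,"z":0,"ax":0,"ay":0,"az":0,"gripper":1},{"x":0.6,"y":-1.05,"z":0,"ax":0,"ay":0,"az":0,"gripper":1}]'

```text
clock: 17.42
position: [471.9, -21.5, 70.2]
ee_rot: [-0.127, 0.992, 0.0, -0.0]
contact_force: [1.4, 0.9, 0.5]
gripper_width: 0.2
grasp_force: 0.8
```

send_rows --targets '[{"x":0.6,"y":-1.05,"z":0,"ax":0,"ay":0,"az":0,"gripper":1},{"x":0.4,"y":-1.0,"z":0,"ax":0,"ay":0,"az":0,"gripper":1},{"x":0.2,"y":-0.6,"z":0,"ax":0,"ay":0,"az":0,"gripper":1},{"x":0,"y":0,"z":0,"ax":0,"ay":0,"az":0,"gripper":1}]'

```text
clock: 17.75
position: [466.9, -50.6, 70.0]
ee_rot: [-0.126, 0.992, -0.0, -0.001]
contact_force: [-0.3, -0.1, -0.1]
gripper_width: -0.1
grasp_force: 0.0
```

```bash
python3 b.py
```

```text
TCP [466.9 -50.6  70. ] u,v -137.2 44.8 F [-0.3 -0.1 -0.1] w -0.1 t 17.75
bar n 122 theta 0.182
```

send_rows --targets '[{"x":0,"y":-0.6,"z":-0.1,"ax":0,"ay":0,"az":0,"gripper":1},{"x":0,"y":-0.6,"z":-0.1,"ax":0,"ay":0,"az":0,"gripper":1},{"x":0,"y":-0.5,"z":0,"ax":0,"ay":0,"az":0,"gripper":1},{"x":0,"y":0,"z":0,"ax":0,"ay":0,"az":0,"gripper":1}]'

```text
clock: 18.13
position: [472.2, -66.1, 72.2]
ee_rot: [-0.127, 0.992, -0.0, -0.0]
contact_force: [-0.2, -0.4, -0.4]
gripper_width: -0.1
grasp_force: 0.0
```

```bash
python3 b.py
```

```text
TCP [472.2 -66.1  72.2] u,v -136.0 28.5 F [-0.2 -0.4 -0.4] w -0.1 t 18.1333
bar n 140 theta 0.086
```

send_rows --targets '[{"x":0,"y":-0.3,"z":0,"ax":0,"ay":0,"az":0,"gripper":1},{"x":0,"y":-0.3,"z":0,"ax":0,"ay":0,"az":0,"gripper":1},{"x":0,"y":0,"z":0,"ax":0,"ay":0,"az":0,"gripper":1}]'

```text
clock: 18.43
position: [472.8, -66.7, 72.4]
ee_rot: [-0.126, 0.992, 0.004, 0.0]
contact_force: [-7.8, 26.0, 6.7]
gripper_width: 0.2
grasp_force: 13.5
```

send_rows --targets '[{"x":0,"y":-0.3,"z":0,"ax":0,"ay":0,"az":0,"gripper":1},{"x":0,"y":0,"z":0,"ax":0,"ay":0,"az":0,"gripper":1}]'

```text
clock: 18.6
position: [472.8, -66.9, 72.4]
ee_rot: [-0.126, 0.992, 0.005, -0.0]
contact_force: [-11.7, 40.4, 11.8]
gripper_width: 0.1
grasp_force: 20.9
```

```bash
python3 b.py
```

```text
TCP [472.8 -66.9  72.4] u,v -135.6 27.6 F [-11.7  40.4  11.8] w 0.1 t 18.6
bar n 136 theta 0.064
```

A hard stop at 40 N. I'm backing off and lifting, then checking.

send_rows --targets '[{"x":0,"y":1.0,"z":0,"ax":0,"ay":0,"az":0,"gripper":1},{"x":0,"y":1.5,"z":0,"ax":0,"ay":0,"az":0,"gripper":1},{"x":0,"y":1.0,"z":-2,"ax":0,"ay":0,"az":0,"gripper":1},{"x":0,"y":0,"z":-4,"ax":0,"ay":0,"az":0,"gripper":1},{"x":0,"y":0,"z":-4,"ax":0,"ay":0,"az":0,"gripper":1}]'

```text
clock: 19.07
position: [464.6, -40.0, 172.8]
ee_rot: [-0.128, 0.992, -0.0, -0.002]
contact_force: [1.4, 0.3, -1.2]
gripper_width: 0.4
grasp_force: 0.0
```

send_rows --targets '[{"x":0,"y":1,"z":-3,"ax":0,"ay":0,"az":0,"gripper":1},{"x":0,"y":0,"z":0,"ax":0,"ay":0,"az":0,"gripper":1},{"x":0,"y":0,"z":0,"ax":0,"ay":0,"az":0,"gripper":1}]'

```text
clock: 19.32
position: [464.3, -30.0, 204.5]
ee_rot: [-0.127, 0.992, 0.0, 0.003]
contact_force: [0.1, 0.4, -0.1]
gripper_width: -0.1
grasp_force: 0.0
```

```bash
python3 b.py; python3 - <<'E'
from fit import *
im,d,m=grab('wrist'); cv2.imwrite('pics/w7.png',im[...,::-1]); P=cloud(d,m); ok=d>0; C=im.astype(int)
k=ok&(P[...,2]>116)&(P[...,2]<125)&(C.min(2)>100)&(np.hypot(P[...,0]-611,P[...,1]+59)<215); q=P[k][:,:2].astype(np.float32); v=cv2.fitLine(q,cv2.DIST_HUBER,0,.01,.01).ravel(); print(k.sum(),v,np.degrees(np.arctan2(v[1],v[0])),cv2.minAreaRect(q))
k=ok&(P[...,2]>116)&(P[...,2]<128)&(C.max(2)<90)&(np.hypot(P[...,0]-451,P[...,1]+122)<25); print('stop',k.sum(),circ(P[k][:,:2],9) if k.sum()>5 else '')
E
```

```text
TCP [464.3 -30.  204.5] u,v -134.6 65.5 F [ 0.1  0.4 -0.1] w -0.1 t 19.3167
bar n 229 theta 0.064
6238 [ 9.7240329e-01  2.3330635e-01  4.8423798e+02 -8.9689194e+01] 13.491809 ((496.64556884765625, -95.41192626953125), (169.24551391601562, 41.27213668823242), 14.167792320251465)
stop 192 [ 456.3 -118.4    9. ]
```

View pics/w7.png

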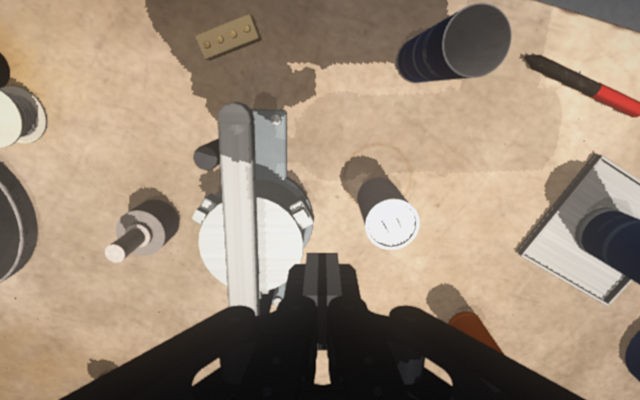

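The picture shows the bar over the lid at (240,200) against the stop post at (207,155). The capacitor is at (390,222), and the cartridge is in the tray at the right. Handing in.

```bash
python3 -c "
from bench import arm
print(arm.job_done())"
```

```text
the job is handed in; nothing more can be done
None
```

The job is handed in, no verdict came back: the cartridge stands in the middle of the drip tray, the lid is down flush in its notches, and the bar lies against its stop post.

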